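Set the air valve and unload the casting

TASK

Swing the air valve's lever round until it lines up with the pointer clamped on its curved scale, which lets release air into the mould. Then lift the casting out of the mould and set it down on its foot, well inside the grey tray, without dropping it. Leave the valve at its setting and do not disturb the other things on the bench.

Things in the scene. Friction and masses are not known exactly. Their poses are not given: they have to be found in the camera images.
- valve: Fixed brass ball valve on a 120 x 120 x 8 mm steel base plate. Origin: on the table under the lever's vertical axis; x is the lever's direction when shut (joint 0), z up. A flat aluminium curved scale (radius 92 to 120 mm, top 48 mm above the table, tick every 15 degrees) spans directions x (shut) to y (fully open). Only lever and pointer stand above 66 mm or on the scale.
- valve_lever (a joint): Angle of the valve lever: 0 rad shut (pointing along the valve's x), growing anticlockwise seen from above to 1.571 fully open; stiff, stays where it is left (about 2 N at the grip).
- lever_tip (a point): Middle of the lever's outer end, 92 mm from the turning axis and 79 mm above the table. x axis points outward along the lever. The lever carries a black rubber grip 18 mm wide, from 42 to 92 mm from the axis, from 68 to 90 mm above the table; nearer the axis it is a flat steel strip.
- pointer: Fixed dark steel arrow clamped on the curved scale, 100 to 125 mm from the lever's axis, 14 mm wide, top 58.5 mm above the table (the lever passes over it freely). Origin: on the table under the lever's axis, as the valve's. Its x axis points from that axis to the arrow: the direction in which the lever must point.
- mould: Fixed open steel mould block, 110 x 100 mm (x, y), 26 mm high, with a brass air fitting on its +x side. Origin: centre of its underside. A cavity 64 x 54 mm (x, y), 14 mm deep, open at the top, holds the casting; cavity floor 12 mm above the table.
- casting: Loose aluminium casting, about 150 g: a foot 60 x 50 mm (x, y), 12 mm thick, with an upright web on its middle, 10 mm thick in x, 40 mm long in y, its top 44 mm above the underside. Origin: centre of its underside, z up. It starts on the cavity floor, the web standing 30 mm above the mould's top.
- tray: Fixed shallow grey plastic tray, 170 x 140 mm (x, y) outside, 16 mm high, walls and floor 4 mm thick. Origin: centre of its underside.
- meter: Yellow multimeter lying on the bench, 85 x 180 x 34 mm; origin: centre of its underside. Bystander.
- mug: White mug, 80 mm wide, 90 mm high; origin: centre of its underside. Bystander.
- jar: Small closed jar, 52 mm wide, 60 mm high; origin: centre of its underside. Bystander.
Things that resemble listed ones, but are neither listed nor needed, are in the scene too. What is shaped like the casting but blue or purple is not meant.

How it is judged:
By the outcome, as a careful person would: the job done as asked, in the order asked, and still so for the second after the job is handed in, with the robot touching nothing.
It also fails if it takes over 58 s, if anything falls off the work surface, if the arm or the gripper's body presses on something with over 40 N, if the wrist force passes 120 N, or if a joint passes its speed limit or range.

ROBOT

A 6-joint arm with a two-finger parallel gripper is mounted at the origin on the work surface. World frame = base frame: x ahead of the robot, y to its left, z up, the work surface at z = 0. Lengths are in m, angles in rad, forces in N, time in s.
With the tool pointing down it reaches from about 0.325 to 0.85 m from the base axis. Payload 4.4 kg.
Tool frame: the origin (TCP) lies between the finger pads; the fingertips stand ctrl.tip_extent ahead of it and the grasp point (between the pads) lies 11 mm behind it (ctrl.tip_extent is the distance from the TCP to the fingertips, in m); z points along the fingers, y is the line along which they close (so a half turn about z gives the same grasp; the last joint's range is limited). The gripper opens to 94 mm and grips with 3 to 60 N. Pads are 16 mm wide; open, the fingers measure 119 mm over their backs; the gripper's body (75 mm by 177 mm) begins 78 mm behind the grasp point.
Start: joints at [-1.333, 0.207, 1.542, -0, 1.393, -0.15], TCP at [0.217, -0.532, 0.192] pointing down, gripper open.
Joint ranges: [-2.73, 2.73], [-0.86, 2.22], [0.23, 2.46], [-1.11, 4.25], [0.08, 2.63], [-2.82, 2.82]. Speed limits (rad/s): [2.79, 2.79, 3.14, 3.14, 3.14, 3.14].

INTERFACE

Orientations are given as a unit quaternion [w, x, y, z].
In Python, from rig import ctrl gives the robot as it stands.
- The arm moves only by the tool carry_out, never from a script. Its argument "commands" is a list of rows, each a list of 3 entries, a list of its own where there are three numbers: the opening, from 0 (shut) to 1 (fully open), then the shift along the world's x, y, z in units of 60 mm (1.0 is 60 mm), then the turn, a rotation vector about the world's x, y, z in rad. In form: [[jaw, [tx, ty, tz], [rx, ry, rz]], ...]. A call has 1 to 20 rows; each row shifts and turns the commanded pose from where the row before left it; what a row does not reach is not made up. A row lasts 1/8 s, in which the tool goes at most 62.5 mm and 10.7 degrees, less where a joint would pass 70% of its speed; a pose out of reach is approached as far as the arm can. A call is refused whole if a number of a shift passes 1 or a number of a turn 0.188, either way. A call with a gripper value outside its range is refused whole. The fingers move at their own pace and stop on an object; "squeeze" is the grip in N (left out, the last holds). Time passes only in rows, so rows that do not move let the fingers close. It gives the time, the measured TCP pose, the force, the opening and the grip force at its end, in the units of the state.
- ctrl.get_state(): the state, without advancing time (a new reading comes with each control period).
- ctrl.camera(name): name is "side" or "top" or "wrist"; returns the picture (420x560x3 uint8, red, green, blue); there is no depth.
- ctrl.camera_model(name): a dict with "K" (3x3 intrinsics, pixels), "eye" and "orientation" of the camera in the world; the wrist camera has in their place "T_tool_cam" (4x4, takes a point from camera to tool coordinates, whose origin is the TCP and whose axes are the flange's). Camera axes: x right, y up, looking along -z (the intrinsics and any distortion apply to the point x, -y, -z); pixel columns grow to the right and rows downward; lengths in m; the calibration is good to about 2 mm. A picture is of the moment at which its call begins: read the wrist's pose just before it. camera_model takes no time and is no camera call.
- ctrl.finish_job(): hands the job in; it is judged then, once.
Trained networks look in the newest picture that a camera, given by its name, has taken for a name from the list of things; names that differ only in an ending like _2 or _b are one class to them, and where a whole thing is asked for, a point or a joint stands for the part that bears it (a point fixed in the world has none). Each returns a list of dicts, best first, with "p" (0 to 1); they miss things now and then, are a little off and sometimes report something else, mostly with a low value. They report only what shows in the picture. A call takes as long as a camera call. They do not tell look-alikes from the thing itself.
- ctrl.masks_of(target, camera): "pixels" (420x560 bool, what is visible of it).
- ctrl.pinpoint(target, camera): "point" ([x, y, z] in m, in world coordinates, good to about 4 mm: a listed point, or the origin of a listed thing).
The state is a dict: "t": time; "joint_pos": joint angles; "qvel": joint speeds; "effort": joint torques, N m; "tool_pos": TCP position; "tool_rot": TCP orientation; "contact_force": force on the tool from outside, world axes, zero at the start; "moment": the same for the moment, N m; "grip_width": finger opening in m; "grip_force": force on a finger pad.
Only numpy, scipy, OpenCV 4.12 (cv2) and the standard library are available. Lean on these libraries where they do the work, as an engineer would, in place of code of your own. Each camera call takes 0.05 s, during which the arm holds its last target. There are 200 camera calls.

## Working session

There is one attempt and no reset: what is moved stays moved. The work goes in short steps, Python scripts to look and compute and a tool call to move; the robot and the scene stay as the last step left them, time stands still between calls to the robot, and variables do not carry over. Pictures are saved under pics/ and viewed, at most 10 in all, crops included, and the job is handed in when it is done.

Besides the shell and the picture viewer there is one more tool, called after ">>>" by a JSON object that holds its "op" and its "data". carry_out: Moves the arm, as the interface text tells. Its arguments: {"type":"object","properties":{"commands":{"type":"array"},"squeeze":{"type":"number"}},"required":["commands"]}

```bash
mkdir -p pics; cat > h.py <<'E'
import numpy as np, cv2
from rig import ctrl
from scipy.spatial.transform import Rotation as R
def save(n,f,crop=None,s=1):
    im=ctrl.camera(n)[:,:,::-1]
    if crop: im=im[crop[1]:crop[3],crop[0]:crop[2]]
    cv2.imwrite('pics/'+f,cv2.resize(im,None,fx=s,fy=s,interpolation=cv2.INTER_CUBIC)); 
def cam(n):
    m=ctrl.camera_model(n)
    if 'eye' in m:
        o=np.array(m['orientation']);Rm=o if o.shape==(3,3) else R.from_quat(o,scalar_first=True).as_matrix()
        return np.array(m['K']),Rm,np.array(m['eye']),m
    s=ctrl.get_state();T=np.array(m['T_tool_cam']);Rt=R.from_quat(s['tool_rot'],scalar_first=True).as_matrix()
    return np.array(m['K']),Rt@T[:3,:3],Rt@T[:3,3]+s['tool_pos'],m
def ray(n,px,z):
    K,Rm,e,m=cam(n);d=np.array(m.get('distortion',m.get('dist',np.zeros(5))),float)
    u=cv2.undistortPoints(np.array(px,float).reshape(-1,1,2),K,d).reshape(-1,2)
    v=np.c_[u[:,0],-u[:,1],-np.ones(len(u))]@Rm.T
    return e+v*((z-e[2])/v[:,2])[:,None]
E
python3 - <<'E'
from h import *
for n in('top','side'): 
    save(n,n+'0.png',s=1.4); print({k:v for k,v in ctrl.camera_model(n).items()})
    for t in 'valve lever_tip pointer mould casting tray meter mug jar'.split():
        print(n,t,[(np.round(d['point'],3).tolist(),round(d['p'],2)) for d in ctrl.pinpoint(t,n)])
s=ctrl.get_state();print(s['tool_rot'],ctrl.tip_extent,s['t'],s['contact_force'],s['grip_width']);print(ctrl.camera_model('wrist'))
E
```

```text
{'K': array([[405.31528648,   0.        , 281.27391749],
       [  0.        , 405.31528648, 215.18116435],
       [  0.        ,   0.        ,   1.        ]]), 'eye': array([0.37382939, 0.01912982, 1.02042243]), 'orientation': array([ 0.7087427 ,  0.08105814, -0.07700258, -0.69655148])}
top valve [([0.501, 0.19, -0.004], 0.61)]
top lever_tip [([0.578, 0.142, 0.075], 0.79)]
top pointer [([0.546, -0.119, -0.002], 0.32), ([0.5, 0.188, -0.002], 0.31)]
top mould [([0.548, -0.118, -0.001], 0.74)]
top casting [([0.412, -0.211, 0.0], 0.94), ([0.549, -0.127, 0.013], 0.75), ([0.51, 0.038, -0.001], 0.61)]
top tray [([0.534, -0.357, 0.001], 0.9)]
top meter [([0.736, -0.049, -0.0], 0.65), ([0.531, -0.353, 0.002], 0.54)]
top mug [([0.608, 0.433, 0.001], 0.83)]
top jar [([0.721, 0.176, -0.002], 0.65)]
{'K': array([[497.30439012,   0.        , 275.53461018],
       [  0.        , 497.30439012, 213.1363568 ],
       [  0.        ,   0.        ,   1.        ]]), 'eye': array([0.38545121, 0.8945132 , 0.85417443]), 'orientation': array([-0.10462661, -0.04572211,  0.41435911,  0.90292264])}
side valve [
[... 392 characters left out ...]
-0.0], 0.98)]
side jar [([0.719, 0.175, 0.0], 0.93)]
[-8.10843884e-06  9.81257499e-01  1.92701116e-01 -5.79714199e-06] 0.008 1.0 [0.64799205 0.05625096 0.48987708] 0.09382098120976873
{'K': array([[311.37907119,   0.        , 281.34508185],
       [  0.        , 311.37907119, 209.89361053],
       [  0.        ,   0.        ,   1.        ]]), 'T_tool_cam': array([[-1.31069078e-03,  9.65622833e-01,  2.59943890e-01,
         7.56269921e-02],
       [ 9.99998988e-01,  1.12197592e-03,  8.74357511e-04,
         7.07002779e-04],
       [ 5.52648791e-04,  2.59944773e-01, -9.65623327e-01,
        -1.94189720e-01],
       [ 0.00000000e+00,  0.00000000e+00,  0.00000000e+00,
         1.00000000e+00]])}
```

View pics/top0.png

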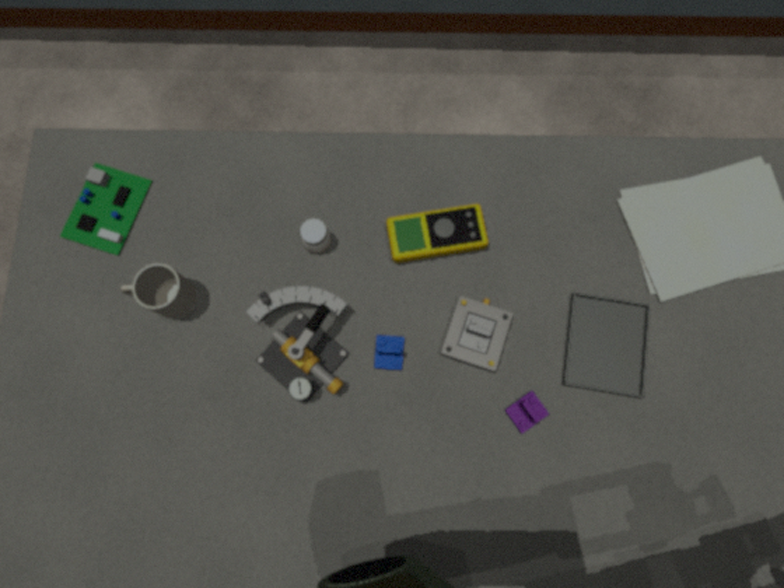

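View pics/side0.png

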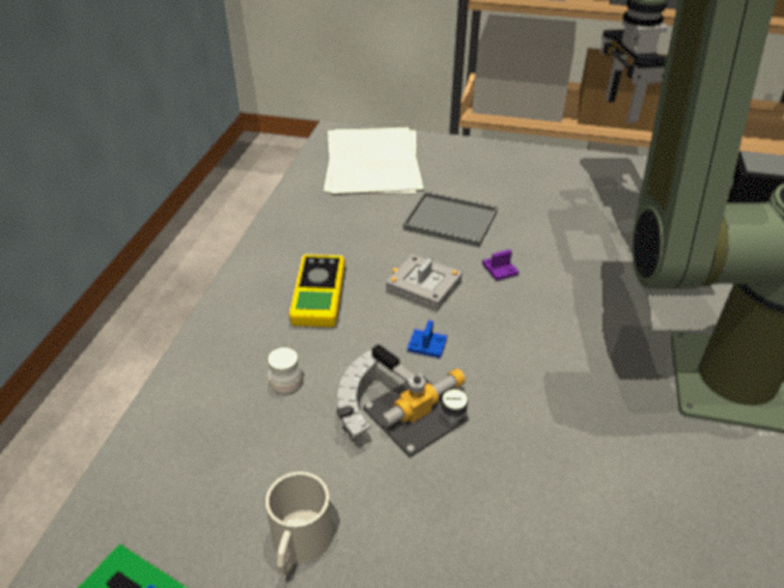

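Casting-like things: blue at top0 (390,352), purple (527,411), silver one in the mould (478,328). The silver one fits, because it is aluminium and sits in the cavity. The lever is at (320,315) and the pointer at about (264,299). I'll confirm both in one enlarged composite.

```bash
python3 - <<'E'
from h import *
a=ctrl.camera('top')[:,:,::-1]; b=ctrl.camera('side')[:,:,::-1]
c=lambda i,x,y,w,h,s:cv2.resize(i[y:y+h,x:x+w],None,fx=s,fy=s,interpolation=cv2.INTER_CUBIC)
im=np.hstack([c(a,170,195,80,100,5),np.vstack([c(a,310,205,64,64,4.6875)[:300],c(b,235,240,80,80,3.75)])])
cv2.imwrite('pics/crop1.png',np.hstack([im]));print(im.shape)
for n in('top','side'):
  for t in('pointer','casting','lever_tip','mould','tray'):
    for d in ctrl.masks_of(t,n):
        m=d['pixels'].astype(np.uint8);ys,xs=np.nonzero(m)
        print(n,t,round(d['p'],2),len(xs),xs.mean().round(1),ys.mean().round(1), np.round(cv2.minAreaRect(np.c_[xs,ys].astype(np.float32))[1:][0],1),cv2.boxPoints(cv2.minAreaRect(np.c_[xs,ys].astype(np.float32))).round(1).tolist())
E
```

```text
Traceback (most recent call last):
ValueError: all the input array dimensions except for the concatenation axis must match exactly, but along dimension 0, the array at index 0 has size 500 and the array at index 1 has size 600
```

```bash
python3 - <<'E'
from h import *
a=ctrl.camera('top')[:,:,::-1]; b=ctrl.camera('side')[:,:,::-1]
c=lambda i,x,y,w,h,s:cv2.resize(i[y:y+h,x:x+w],None,fx=s,fy=s,interpolation=cv2.INTER_CUBIC)
im=np.hstack([c(a,170,195,80,100,6),np.vstack([cv2.resize(c(a,310,205,64,64,1),(300,300),interpolation=2),cv2.resize(c(b,235,240,80,80,1),(300,300),interpolation=2)])])
cv2.imwrite('pics/crop1.png',im);print(im.shape)
for n in('top','side'):
  for t in('pointer','casting','lever_tip','mould','tray'):
    for d in ctrl.masks_of(t,n):
        m=d['pixels'].astype(np.uint8);ys,xs=np.nonzero(m)
        print(n,t,round(d['p'],2),len(xs),xs.mean().round(1),ys.mean().round(1), cv2.boxPoints(cv2.minAreaRect(np.c_[xs,ys].astype(np.float32))).round(1).tolist())
E
```

```text
(600, 780, 3)
top pointer 0.5 52 189.2 213.0 [[184.39999389648438, 210.60000610351562], [189.1999969482422, 207.6999969482422], [194.10000610351562, 215.8000030517578], [189.1999969482422, 218.6999969482422]]
top casting 0.95 468 278.0 251.3 [[268.0, 240.0], [288.0, 240.0], [288.0, 264.0], [268.0, 264.0]]
top casting 0.92 478 340.1 238.1 [[326.8999938964844, 246.3000030517578], [334.3999938964844, 223.8000030517578], [353.6000061035156, 230.1999969482422], [346.1000061035156, 252.6999969482422]]
top casting 0.62 520 376.0 294.3 [[359.70001220703125, 292.70001220703125], [379.70001220703125, 278.1000061035156], [392.3999938964844, 295.5], [372.3999938964844, 310.1000061035156]]
top lever_tip 0.65 44 188.9 212.8 [[184.0, 212.0], [188.0, 208.0], [193.5, 213.5], [189.5, 217.5]]
top lever_tip 0.55 336 221.1 236.2 [[204.8000030517578, 252.1999969482422], [229.60000610351562, 215.6999969482422], [237.39999389648438, 221.0], [212.60000610351562, 257.5]]
top lever_tip 0.52 479 225.0 168.5 [[209.1999969482422, 161.39999389648438], [228.39999389648438, 151.8000030517578], [240.1999969482422, 17
[... 708 characters left out ...]
4.10000610351562], [364.1000061035156, 177.3000030517578], [370.29998779296875, 195.89999389648438], [349.8999938964844, 202.6999969482422]]
side lever_tip 0.73 441 283.8 262.9 [[262.20001220703125, 253.5], [269.70001220703125, 244.10000610351562], [305.8999938964844, 273.1000061035156], [298.3999938964844, 282.5]]
side mould 0.69 1076 302.3 203.0 [[273.29998779296875, 208.1999969482422], [284.8999938964844, 177.1999969482422], [331.8999938964844, 194.8000030517578], [320.29998779296875, 225.89999389648438]]
side tray 0.81 1774 321.4 156.2 [[286.5, 164.10000610351562], [293.70001220703125, 132.89999389648438], [354.3999938964844, 146.89999389648438], [347.20001220703125, 178.10000610351562]]
```

View pics/crop1.png

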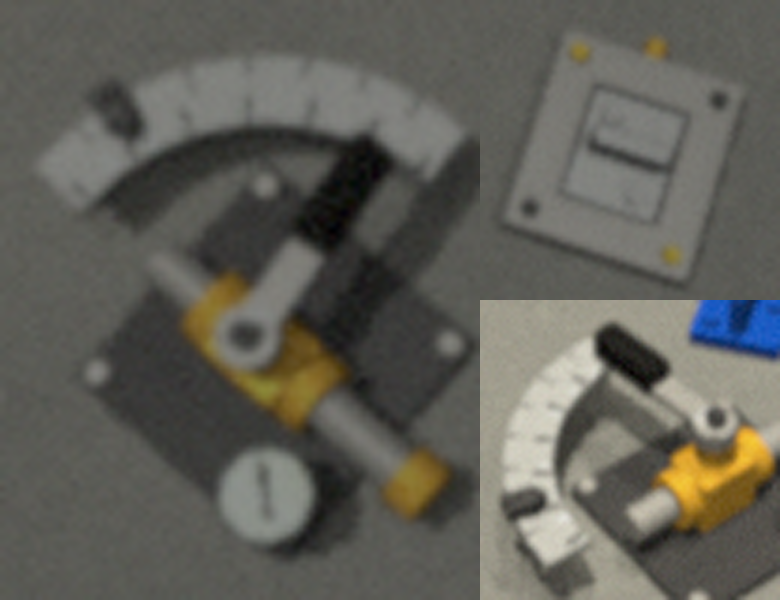

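```bash
python3 - <<'E'
from h import *
f=lambda x,y:(x/6+170,y/6+195)
A=ray('top',[f(273,357)],.008)[0,:2];A2=ray('top',[f(247,335)],.085)[0,:2];print('axis',A,A2)
print('plate screws dist',ray('top',[f(265,185),f(450,343),f(97,372)],.008)[:,:2].round(4).tolist())
P=ray('top',[(189.2,213),f(100,88),f(135,133)],.0585)[:,:2]
S=ray('top',[f(38,163),f(84,210),f(468,135),f(430,180)],.048)[:,:2]
T=ray('top',[f(375,140),f(320,248)],.09)[:,:2]
C=np.array([.5025,.1905])
for B in(A,C):
  for n,Q in(('ptr',P),('scale',S),('tip',T)):
    d=Q-B;print(n,np.hypot(*d.T).round(4),np.degrees(np.arctan2(d[:,1],d[:,0])).round(1))
# casting & mould & tray
m=ray('top',[(313.9,253.3),(329,208),(368,221),(352.9,266.3)],.026)[:,:2];print('mould',m.mean(0),np.linalg.norm(np.diff(m,axis=0),axis=1),np.degrees(np.arctan2(*(m[1]-m[0])[::-1])))
w=ray('top',[(310+112/4.6875,205+140/4.6875),(310+190/4.6875,205+165/4.6875)],.056)[:,:2];print('web approx',w,w.mean(0),np.degrees(np.arctan2(*(w[1]-w[0])[::-1])))
c=ray('top',[(326.9,246.3),(334.4,223.8),(353.6,230.2),(346.1,252.7)],.026)[:,:2];print('cast',c.mean(0),np.linalg.norm(np.diff(c,axis=0),axis=1))
t=ray('top',[(400.6,278.2),(407.8,208.5),(466.8,214.5),(459.7,284.3)],.016)[:,:2];print('tray',t.mean(0),np.linalg.norm(np.diff(t,axis=0),axis=1),np.degrees(np.arctan2(*(t[1]-t[0])[::-1])))
E
```

```text
axis [0.50050981 0.1901927 ] [0.499238   0.18770959]
plate screws dist [[0.5737, 0.1975], [0.5077, 0.1164], [0.493, 0.2634]]
ptr [0.1122 0.1228 0.0988] [33.  33.6 32. ]
scale [0.1187 0.091  0.1198 0.0958] [ 52.1  53.8 -43.  -44.3]
tip [0.0903 0.0441] [-33.  -42.6]
ptr [0.1103 0.121  0.097 ] [33.4 34.  32.5]
scale [0.1172 0.0896 0.1186 0.0946] [ 52.8  54.8 -43.8 -45.3]
tip [0.0888 0.0428] [-33.9 -44.7]
mould [ 0.54764243 -0.12238025] [0.12167604 0.10249395 0.12079976] -18.261830316696134
web approx [[ 0.54693797 -0.10112147]
 [ 0.53460617 -0.14097194]] [ 0.54077207 -0.1210467 ] -107.19477163139408
cast [ 0.54425952 -0.12055607] [0.06023785 0.05011283 0.06002415]
tray [ 0.53094862 -0.35477799] [0.17842836 0.14932408 0.17838119] -8.602760665104514
```

Picture: the silver casting sits in the mould, the black lever grip lies at about -32° and the dark arrow at about +33° in world direction. The axis is at about (0.501, 0.190). I'll move above the grip.

>>> {"op": "carry_out", "data": {"commands": [[0.55, [0.36, 0.71, 0], [0, 0, -0.06]], [0.55, [0.36, 0.71, 0], [0, 0, -0.06]], [0.55, [0.36, 0.71, 0], [0, 0, -0.06]], [0.55, [0.36, 0.71, 0], [0, 0, -0.06]], [0.55, [0.36, 0.71, 0], [0, 0, -0.06]], [0.55, [0.36, 0.71, 0], [0, 0, -0.06]], [0.55, [0.36, 0.71, 0], [0, 0, -0.06]], [0.55, [0.36, 0.71, 0], [0, 0, -0.06]], [0.55, [0.36, 0.71, 0], [0, 0, -0.06]], [0.55, [0.36, 0.71, 0], [0, 0, -0.06]], [0.55, [0.36, 0.71, 0], [0, 0, -0.06]], [0.55, [0.36, 0.71, 0], [0, 0, -0.06]], [0.55, [0.36, 0.71, 0], [0, 0, -0.06]], [0.55, [0.36, 0.71, 0], [0, 0, -0.06]], [0.55, [0.36, 0.71, 0], [0, 0, -0.06]], [0.55, [0.36, 0.71, 0], [0, 0, -0.05]], [0.55, [0, 0, 0], [0, 0, 0]]], "squeeze": 10}}

```text
t: 3.82
tool_pos: [0.5637, 0.1519, 0.1918]
tool_rot: [-0.0, 0.961, -0.275, 0.0]
contact_force: [0.2, -0.4, -0.1]
grip_width: 0.0517
grip_force: 0.0
```

```bash
cat >> h.py <<'E'
def pose():
    s=ctrl.get_state();X=R.from_quat(s['tool_rot'],scalar_first=True).as_matrix()
    print('t',s['t'],'tcp',np.round(s['tool_pos'],4),'yaw',np.degrees(np.arctan2(X[1,0],X[0,0])).round(1),'z',X[:,2].round(3),'F',np.round(s['contact_force'],1),'w',round(s['grip_width'],4),'gf',round(s['grip_force'],1),'q',np.round(s['joint_pos'],2))
E
python3 - <<'E'
from h import *
pose(); save('wrist','w1.png',s=1.4)
for t in('valve','lever_tip','pointer'):
    print(t,[(np.round(d['point'],4).tolist(),round(d['p'],2)) for d in ctrl.pinpoint(t,'wrist')])
    for d in ctrl.masks_of(t,'wrist'):
        ys,xs=np.nonzero(d['pixels']);print(round(d['p'],2),len(xs),xs.mean().round(1),ys.mean().round(1))
E
```

```text
t 3.825 tcp [0.5637 0.1519 0.1918] yaw -32.0 z [ 0.  0. -1.] F [ 0.2 -0.4 -0.1] w 0.0517 gf 0.0 q [0.11 0.23 1.52 0.   1.4  2.24]
valve [([0.4992, 0.1908, -0.0009], 0.66)]
0.87 12399 269.9 227.0
lever_tip [([0.5762, 0.1393, 0.0759], 0.83)]
0.94 1730 282.3 232.9
pointer [([0.5448, -0.1174, 0.0141], 0.37)]
0.78 322 189.5 219.8
0.46 1733 282.5 232.6
```

View pics/w1.png

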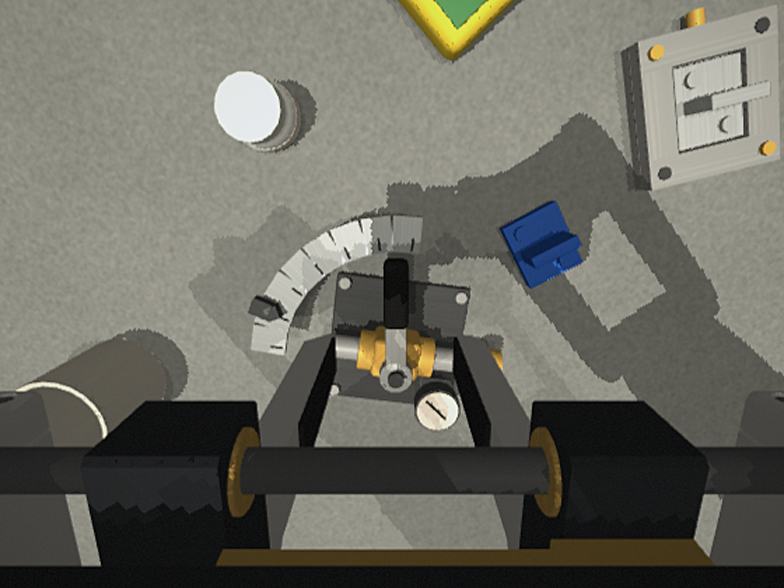

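```bash
python3 - <<'E'
from h import *
q=lambda l,z:ray('wrist',np.array(l)/1.4,z)[:,:2]
print('hub',q([(397,378)],.085),q([(397,378)],.08))
T=q([(396,260),(396,326)],.09);P=np.vstack([q([(189.5*1.4,219.8*1.4)],.0585),q([(250,302),(284,313)],.0585)])
s=ray('wrist',np.array([(345,284),(462,298),(335,390)])/1.4,.008)[:,:2]
print('screws',s.round(4), 'centre',(s[1]+s[2])/2)
# scale circle outer edge fit z=.048
o=q([(422,214),(385,217),(345,230),(305,253),(275,287),(251,347)],.048);i=q([(421,246),(364,249),(330,263),(303,287),(286,355)],.048)
def fit(p):
    M=np.c_[2*p,np.ones(len(p))];x=np.linalg.lstsq(M,(p**2).sum(1),rcond=None)[0];return x[:2],np.sqrt(x[2]+x[:2]@x[:2])
print(fit(o),fit(i))
for B in((.5,.1905),(.502,.1905),fit(o)[0]):
  for n,Q in(('ptr',P),('tip',T)):
    d=Q-np.array(B);print(n,np.hypot(*d.T).round(4),np.degrees(np.arctan2(d[:,1],d[:,0])).round(1))
E
```

```text
hub [[0.50151301 0.18403413]] [[0.49943237 0.18530945]]
screws [[0.572  0.1939]
 [0.5047 0.1121]
 [0.4906 0.2604]] centre [0.49766349 0.18627799]
(array([0.47520167, 0.18217735]), np.float64(0.14039165583292615)) (array([0.50788973, 0.18286158]), np.float64(0.09048736458162575))
ptr [0.1117 0.1242 0.097 ] [29.8 30.4 28.1]
tip [0.0962 0.0482] [-34.6 -36.9]
ptr [0.11   0.1224 0.0952] [30.3 30.9 28.7]
tip [0.0946 0.0466] [-35.3 -38.4]
ptr [0.1374 0.1499 0.1228] [27.7 28.3 26.1]
tip [0.1138 0.0666] [-24. -18.]
```

>>> {"op": "carry_out", "data": {"commands": [[0.55, [0, 0, -0.5], [0, 0, 0]], [0.55, [0, 0, -0.5], [0, 0, 0]], [0.55, [0, 0, -0.5], [0, 0, 0]], [0.55, [0, 0, -0.5], [0, 0, 0]], [0.55, [0, 0, 0], [0, 0, 0]], [0, [0, 0, 0], [0, 0, 0]], [0, [0, 0, 0], [0, 0, 0]], [0, [0, 0, 0], [0, 0, 0]], [0, [0, 0, 0], [0, 0, 0]], [0, [0, 0, 0], [0, 0, 0]], [0, [0, 0, 0], [0, 0, 0]]], "squeeze": 10}}

```text
t: 5.55
tool_pos: [0.564, 0.1496, 0.073]
tool_rot: [-0.001, 0.961, -0.277, 0.001]
contact_force: [0.6, 1.0, 4.5]
grip_width: 0.0177
grip_force: 10.0
```

```bash
python3 - <<'E'
from h import *
pose()
p=ctrl.get_state()['tool_pos'][:2];A=np.array([.500,.1885]);d=p-A;r=np.hypot(*d);a=np.arctan2(d[1],d[0]);print(r,np.degrees(a))
S=np.radians(64);N=16;prev=p
for k in range(1,N+1):
    b=a+S*k/N;x=A+r*np.array([np.cos(b),np.sin(b)]);print(((x-prev)/.06).round(2).tolist(),end=' ');prev=x
print(S/N)
E
```

```text
t 5.55 tcp [0.564  0.1496 0.073 ] yaw -32.2 z [ 0.002  0.001 -1.   ] F [0.6 1.  4.5] w 0.0177 gf 10.0 q [0.11 0.34 1.63 0.   1.17 2.24]
0.07491853517287711 -31.29873958558836
[0.04, 0.08] [0.04, 0.08] [0.03, 0.08] [0.03, 0.08] [0.02, 0.08] [0.01, 0.09] [0.01, 0.09] [0.0, 0.09] [-0.0, 0.09] [-0.01, 0.09] [-0.02, 0.09] [-0.02, 0.08] [-0.03, 0.08] [-0.03, 0.08] [-0.04, 0.08] [-0.04, 0.07] 0.06981317007977318
```

Gripped at 17.7 mm width, which matches the 18 mm grip. I'll swing it most of the way.

>>> {"op": "carry_out", "data": {"commands": [[0, [0.04, 0.08, 0], [0, 0, 0.07]], [0, [0.04, 0.08, 0], [0, 0, 0.07]], [0, [0.03, 0.08, 0], [0, 0, 0.07]], [0, [0.03, 0.08, 0], [0, 0, 0.07]], [0, [0.02, 0.085, 0], [0, 0, 0.07]], [0, [0.01, 0.085, 0], [0, 0, 0.07]], [0, [0.01, 0.09, 0], [0, 0, 0.07]], [0, [0, 0.09, 0], [0, 0, 0.07]], [0, [0, 0.09, 0], [0, 0, 0.07]], [0, [-0.01, 0.09, 0], [0, 0, 0.07]], [0, [-0.02, 0.085, 0], [0, 0, 0.07]], [0, [-0.02, 0.085, 0], [0, 0, 0.07]], [0, [-0.03, 0.08, 0], [0, 0, 0.07]], [0, [0, 0, 0], [0, 0, 0]]]}}

```text
t: 7.3
tool_pos: [0.5711, 0.2156, 0.0731]
tool_rot: [0.0, 0.985, 0.173, 0.002]
contact_force: [4.5, 0.1, 2.0]
grip_width: 0.0177
grip_force: 10.0
```

```bash
python3 - <<'E'
from h import *
pose()
for n in('top','side'):
    ctrl.camera(n)
    for d in ctrl.pinpoint('lever_tip',n):print(n,np.round(d['point'],4),d['p'])
E
```

```text
t 7.3 tcp [0.5711 0.2156 0.0731] yaw 19.9 z [ 0.005  0.001 -1.   ] F [4.5 0.1 2. ] w 0.0177 gf 10.0 q [ 0.22  0.39  1.56 -0.    1.18  1.44]
top [0.585  0.2231 0.0767] 0.71
side [0.5891 0.2217 0.0789] 0.94
```

>>> {"op": "carry_out", "data": {"commands": [[0, [-0.035, 0.085, 0], [0, 0, 0.073]], [0, [-0.04, 0.083, 0], [0, 0, 0.073]], [0, [-0.045, 0.08, 0], [0, 0, 0.073]], [0, [0, 0, 0], [0, 0, 0]], [0, [0, 0, 0], [0, 0, 0]]]}}

```text
t: 8.12
tool_pos: [0.5635, 0.2307, 0.0731]
tool_rot: [-0.0, 0.96, 0.279, 0.002]
contact_force: [4.1, 2.4, 4.3]
grip_width: 0.0175
grip_force: 10.1
```

```bash
python3 - <<'E'
from h import *
pose(); save('wrist','w2.png',s=1.4)
for d in ctrl.masks_of('pointer','wrist'):
    ys,xs=np.nonzero(d['pixels']);c=(xs.mean(),ys.mean());p=ray('wrist',[c],.055)[0,:2]-[.5,.19];print(round(d['p'],2),len(xs),c,np.hypot(*p),np.degrees(np.arctan2(p[1],p[0])))
E
```

```text
t 8.125 tcp [0.5635 0.2307 0.0731] yaw 32.4 z [ 0.004  0.001 -1.   ] F [4.1 2.4 4.3] w 0.0175 gf 10.1 q [0.25 0.39 1.56 0.   1.18 1.25]
0.74 684 (np.float64(279.98538011695905), np.float64(180.05994152046785)) 0.11515235966469302 32.70821732028628
```

View pics/w2.png

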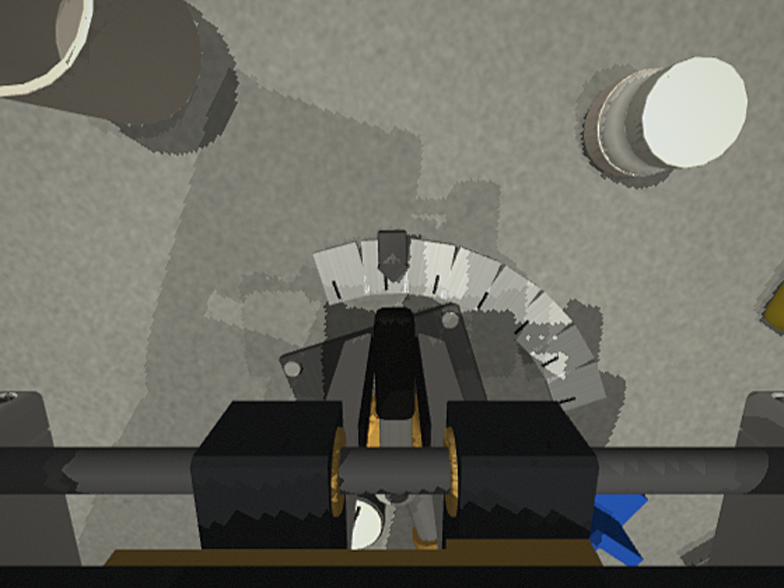

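The pointer sits at column 392 and the lever at column 395, measured 32.7° against 32.4°, so they are aligned. I'll release, rise, and go above the casting.

>>> {"op": "carry_out", "data": {"commands": [[0.2, [0, 0, 0], [0, 0, 0]], [0.35, [0, 0, 0], [0, 0, 0]], [0.45, [0, 0, 0], [0, 0, 0]], [0.5, [0, 0, 0.5], [0, 0, 0]], [0.5, [0, 0, 0.5], [0, 0, 0]], [0.5, [0, 0, 0.5], [0, 0, 0]], [0.5, [0, 0, 0.5], [0, 0, 0]], [0.5, [-0.03, -0.65, 0], [0, 0, 0.077]], [0.5, [-0.03, -0.65, 0], [0, 0, 0.077]], [0.5, [-0.03, -0.65, 0], [0, 0, 0.077]], [0.5, [-0.03, -0.65, 0], [0, 0, 0.077]], [0.5, [-0.03, -0.65, 0], [0, 0, 0.077]], [0.5, [-0.03, -0.65, 0], [0, 0, 0.077]], [0.5, [-0.03, -0.65, 0], [0, 0, 0.077]], [0.5, [-0.03, -0.65, 0], [0, 0, 0.077]], [0.5, [-0.03, -0.65, 0], [0, 0, 0.077]], [0.5, [0, 0, 0], [0, 0, 0]]]}}

```text
t: 10.35
tool_pos: [0.5446, -0.1227, 0.1913]
tool_rot: [-0.001, 0.809, 0.587, -0.001]
contact_force: [-0.2, 0.3, -0.3]
grip_width: 0.0472
grip_force: 0.0
```

```bash
python3 - <<'E'
from h import *
pose(); save('wrist','w3.png',s=1.4)
for t in('casting','mould','tray'):
    print(t,[(np.round(d['point'],4).tolist(),round(d['p'],2)) for d in ctrl.pinpoint(t,'wrist')])
for n in('top','side'):
    ctrl.camera(n)
    for d in ctrl.pinpoint('lever_tip',n):
        p=np.array(d['point'][:2])-[.5,.19];print(n,np.round(d['point'],4),d['p'],np.degrees(np.arctan2(p[1],p[0])))
E
```

```text
t 10.35 tcp [ 0.5446 -0.1227  0.1913] yaw 71.9 z [-0.002  0.001 -1.   ] F [-0.2  0.3 -0.3] w 0.0472 gf 0.0 q [-0.38  0.17  1.58 -0.    1.39 -0.06]
casting [([0.4142, -0.2096, 0.0019], 0.97), ([0.5452, -0.1192, 0.0124], 0.69), ([0.5078, 0.0389, -0.0017], 0.58), ([0.7335, -0.051, -0.0055], 0.36)]
mould []
tray [([0.5306, -0.3508, -0.0006], 0.76)]
top [0.5774 0.2402 0.0778] 0.62 32.96658741722769
side [0.5829 0.2389 0.0809] 0.7 30.534965047150806
```

View pics/w3.png

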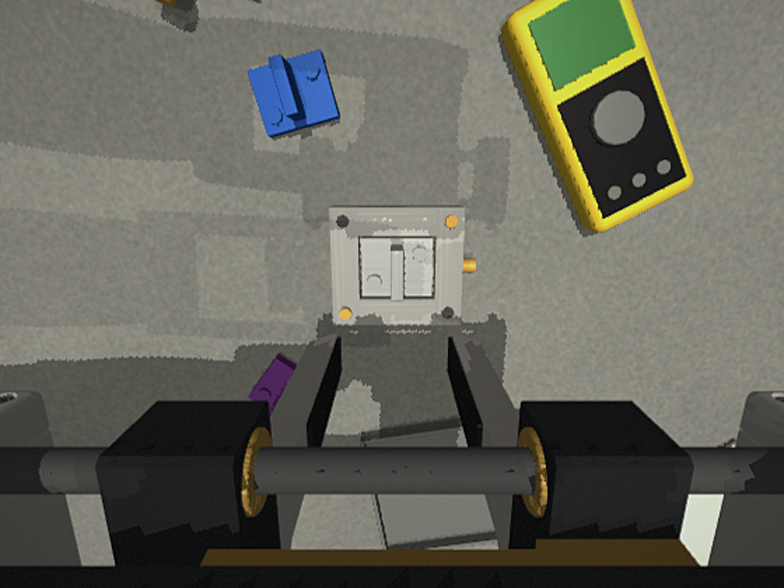

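The web stands straight in the view at columns 391–404, rows 247–300, so the gripper yaw of 72° matches the casting. I'll compute the web centre and the tray.

```bash
python3 - <<'E'
from h import *
w=ray('wrist',np.array([(391.5,250),(404,250),(403.5,300),(391.5,300)])/1.4,.056)[:,:2]
print(w.round(4),w.mean(0),np.linalg.norm(np.diff(w,axis=0),axis=1))
c=ray('wrist',np.array([(359,237),(435,237),(436,298),(359,298)])/1.4,.026)[:,:2];print(c.mean(0),np.linalg.norm(np.diff(c,axis=0),axis=1))
X=R.from_quat(ctrl.get_state()['tool_rot'],scalar_first=True).as_matrix()
d=np.r_[w.mean(0),0]-np.r_[ctrl.get_state()['tool_pos'][:2],0];print('in tool',X.T@d)
E
```

```text
[[ 0.5507 -0.0993]
 [ 0.5598 -0.1022]
 [ 0.5475 -0.14  ]
 [ 0.5385 -0.1371]] [ 0.54909681 -0.11962998] [0.00954696 0.03969231 0.00944854]
[ 0.54890464 -0.11999053] [0.06282864 0.05239181 0.06605414]
in tool [ 1.14406067e-03  3.22370303e-03 -3.64842985e-07]
```

>>> {"op": "carry_out", "data": {"commands": [[0.5, [0.04, 0.025, -0.5], [0, 0, 0]], [0.5, [0, 0, -0.5], [0, 0, 0]], [0.5, [0, 0, -0.5], [0, 0, 0]], [0.5, [0, 0, -0.5], [0, 0, 0]], [0.5, [0, 0, -0.35], [0, 0, 0]], [0.5, [0, 0, -0.2], [0, 0, 0]], [0.5, [0, 0, 0], [0, 0, 0]], [0, [0, 0, 0], [0, 0, 0]], [0, [0, 0, 0], [0, 0, 0]], [0, [0, 0, 0], [0, 0, 0]], [0, [0, 0, 0], [0, 0, 0]], [0, [0, 0, 0], [0, 0, 0]], [0, [0, 0, 0], [0, 0, 0]]], "squeeze": 20}}

```text
t: 12.38
tool_pos: [0.548, -0.1194, 0.0393]
tool_rot: [0.0, 0.808, 0.589, -0.0]
contact_force: [-1.0, 0.4, 1.7]
grip_width: 0.0093
grip_force: 20.0
```

```bash
python3 -c "
from h import *
pose()"
```

```text
t 12.375 tcp [ 0.548  -0.1194  0.0393] yaw 72.2 z [ 0. -0. -1.] F [-1.   0.4  1.7] w 0.0093 gf 20.0 q [-0.37  0.35  1.71 -0.    1.09 -0.06]
```

Gripped at 9.3 mm, which matches the 10 mm web. I'll lift.

>>> {"op": "carry_out", "data": {"commands": [[0, [0, 0, 0.1], [0, 0, 0]], [0, [0, 0, 0.2], [0, 0, 0]], [0, [0, 0, 0.3], [0, 0, 0]], [0, [0, 0, 0.4], [0, 0, 0]], [0, [0, 0, 0.4], [0, 0, 0]], [0, [0, 0, 0.2], [0, 0, 0]], [0, [0, 0, 0], [0, 0, 0]]]}}

```text
t: 13.25
tool_pos: [0.549, -0.1197, 0.1367]
tool_rot: [0.001, 0.808, 0.589, 0.001]
contact_force: [-0.7, 0.3, -0.9]
grip_width: 0.0097
grip_force: 20.0
```

```bash
python3 - <<'E'
from h import *
pose(); save('side','s2.png',crop=(220,90,420,290),s=3)
print([(np.round(d['point'],4).tolist(),round(d['p'],2)) for d in ctrl.pinpoint('casting','side')])
E
```

```text
t 13.25 tcp [ 0.549  -0.1197  0.1367] yaw 72.2 z [ 0.003 -0.001 -1.   ] F [-0.7  0.3 -0.9] w 0.0097 gf 20.0 q [-0.37  0.23  1.64  0.    1.28 -0.06]
[([0.4085, -0.2045, 0.0059], 0.92), ([0.5495, -0.1245, 0.1106], 0.66), ([0.5127, 0.0353, 0.0042], 0.65)]
```

View pics/s2.png

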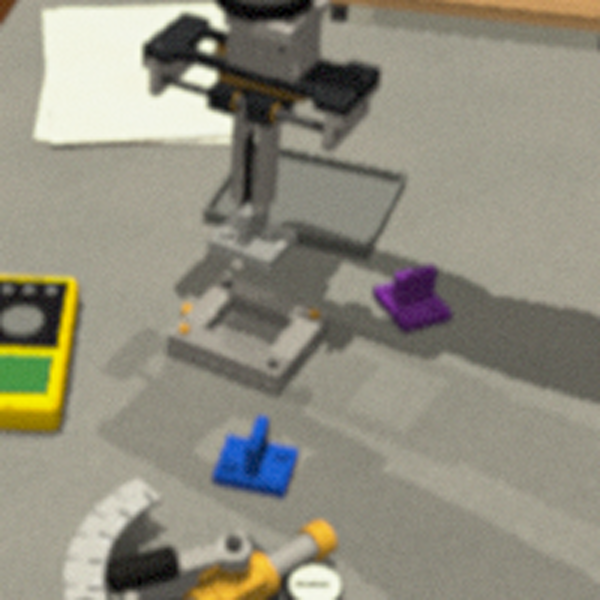

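The casting hangs level from the gripper at about (250,245) and the mould below is empty. I'll go over the tray.

>>> {"op": "carry_out", "data": {"commands": [[0, [-0.03, -0.3, 0], [0, 0, 0.02]], [0, [-0.03, -0.45, 0], [0, 0, 0.02]], [0, [-0.03, -0.5, 0], [0, 0, 0.02]], [0, [-0.03, -0.5, 0], [0, 0, 0.02]], [0, [-0.03, -0.5, 0], [0, 0, 0.02]], [0, [-0.03, -0.5, 0], [0, 0, 0.02]], [0, [-0.03, -0.5, 0], [0, 0, 0.02]], [0, [-0.03, -0.45, 0], [0, 0, 0.02]], [0, [-0.03, -0.22, 0], [0, 0, 0.01]], [0, [0, 0, 0], [0, 0, 0]], [0, [0, 0, -0.5], [0, 0, 0]], [0, [0, 0, -0.5], [0, 0, 0]], [0, [0, 0, -0.3], [0, 0, 0]], [0, [0, 0, 0], [0, 0, 0]], [0, [0, 0, 0], [0, 0, 0]]]}}

```text
t: 15.22
tool_pos: [0.5328, -0.3549, 0.0583]
tool_rot: [0.001, 0.755, 0.656, 0.0]
contact_force: [1.4, -0.5, -2.3]
grip_width: 0.0091
grip_force: 20.0
```

```bash
python3 - <<'E'
from h import *
pose(); save('side','s3.png',crop=(240,80,400,220),s=4)
print([(np.round(d['point'],4).tolist(),round(d['p'],2)) for d in ctrl.pinpoint('casting','side')])
E
```

```text
t 15.225 tcp [ 0.5328 -0.3549  0.0583] yaw 81.9 z [ 0.002 -0.001 -1.   ] F [ 1.4 -0.5 -2.3] w 0.0091 gf 20.0 q [-0.72  0.47  1.49  0.    1.18 -0.58]
[([0.5113, 0.0346, 0.0032], 0.87), ([0.4089, -0.2082, 0.0031], 0.7), ([0.5333, -0.36, 0.0304], 0.63)]
```

View pics/s3.png

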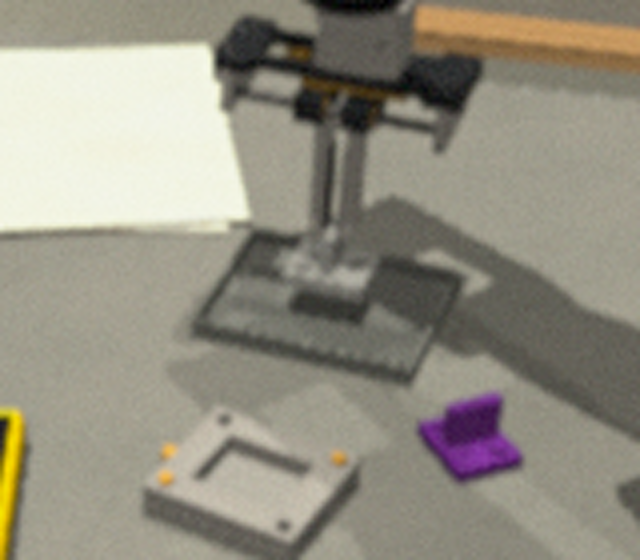

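The casting is over the middle of the tray, level and about 27 mm above its floor. I'll lower it.

>>> {"op": "carry_out", "data": {"commands": [[0, [0, 0, -0.15], [0, 0, 0]], [0, [0, 0, -0.12], [0, 0, 0]], [0, [0, 0, -0.08], [0, 0, 0]], [0, [0, 0, -0.04], [0, 0, 0]], [0, [0, 0, -0.03], [0, 0, 0]], [0, [0, 0, 0], [0, 0, 0]], [0, [0, 0, 0], [0, 0, 0]]]}}

```text
t: 16.2
tool_pos: [0.532, -0.3546, 0.0321]
tool_rot: [0.0, 0.755, 0.656, 0.0]
contact_force: [-0.6, -1.1, -2.3]
grip_width: 0.0094
grip_force: 20.0
```

>>> {"op": "carry_out", "data": {"commands": [[0, [0, 0, -0.015], [0, 0, 0]], [0, [0, 0, 0], [0, 0, 0]], [0, [0, 0, 0], [0, 0, 0]]]}}

```text
t: 16.58
tool_pos: [0.532, -0.3547, 0.0313]
tool_rot: [0.0, 0.755, 0.656, 0.0]
contact_force: [-0.5, -0.4, 1.1]
grip_width: 0.0098
grip_force: 20.0
```

Contact: Fz went from -2.3 to +1.1 N. I'll open gently and rise.

>>> {"op": "carry_out", "data": {"commands": [[0.15, [0, 0, 0], [0, 0, 0]], [0.25, [0, 0, 0], [0, 0, 0]], [0.35, [0, 0, 0], [0, 0, 0]], [0.45, [0, 0, 0], [0, 0, 0]], [0.45, [0, 0, 0.2], [0, 0, 0]], [0.45, [0, 0, 0.5], [0, 0, 0]], [0.45, [0, 0, 0.6], [0, 0, 0]], [0.45, [0, 0, 0.6], [0, 0, 0]], [0.45, [0, 0, 0.6], [0, 0, 0]], [0.45, [0, 0, 0], [0, 0, 0]], [0.45, [0, 0, 0], [0, 0, 0]]]}}

```text
t: 17.95
tool_pos: [0.5314, -0.3542, 0.1805]
tool_rot: [-0.0, 0.755, 0.656, -0.0]
contact_force: [-0.2, -0.2, -0.0]
grip_width: 0.0425
grip_force: 0.0
```

```bash
python3 - <<'E'
from h import *
pose(); save('wrist','w4.png',s=1.4)
print([(np.round(d['point'],4).tolist(),round(d['p'],2)) for d in ctrl.pinpoint('casting','wrist')])
E
```

```text
t 17.95 tcp [ 0.5314 -0.3542  0.1805] yaw 81.9 z [-0.001  0.    -1.   ] F [-0.2 -0.2 -0. ] w 0.0425 gf 0.0 q [-0.72  0.35  1.39 -0.    1.41 -0.58]
[([0.4118, -0.2084, 0.0025], 0.94), ([0.5327, -0.3546, 0.0041], 0.73)]
```

View pics/w4.png

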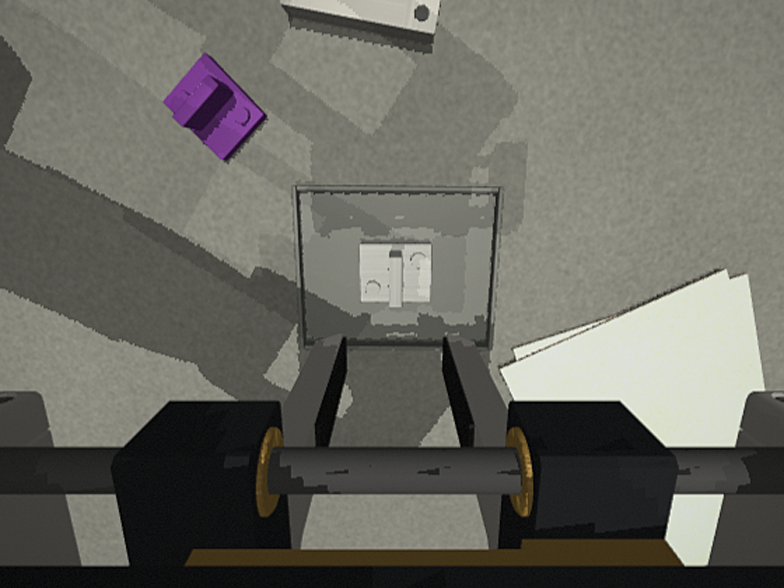

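The casting stands on its foot in the middle of the tray. I'll check the lever once more from close by.

>>> {"op": "carry_out", "data": {"commands": [[0.45, [0.04, 0.65, 0], [0, 0, -0.058]], [0.45, [0.04, 0.65, 0], [0, 0, -0.058]], [0.45, [0.04, 0.65, 0], [0, 0, -0.058]], [0.45, [0.04, 0.65, 0], [0, 0, -0.058]], [0.45, [0.04, 0.65, 0], [0, 0, -0.058]], [0.45, [0.04, 0.65, 0], [0, 0, -0.058]], [0.45, [0.04, 0.65, 0], [0, 0, -0.058]], [0.45, [0.04, 0.65, 0], [0, 0, -0.058]], [0.45, [0.04, 0.65, 0], [0, 0, -0.058]], [0.45, [0.04, 0.65, 0], [0, 0, -0.058]], [0.45, [0.04, 0.65, 0], [0, 0, -0.058]], [0.45, [0.04, 0.65, 0], [0, 0, -0.058]], [0.45, [0.03, 0.65, 0], [0, 0, -0.058]], [0.45, [0.03, 0.65, 0], [0, 0, -0.058]], [0.45, [0, 0.65, 0], [0, 0, -0.052]], [0.45, [0, 0, 0], [0, 0, 0]]]}}

```text
t: 20.05
tool_pos: [0.5627, 0.2326, 0.1789]
tool_rot: [-0.0, 0.96, 0.281, -0.002]
contact_force: [0.2, 0.1, 0.3]
grip_width: 0.0424
grip_force: 0.0
```

```bash
python3 - <<'E'
from h import *
pose(); save('wrist','w5.png',crop=(180,120,380,320),s=3)
for t in('pointer','lever_tip'):
  for d in ctrl.masks_of(t,'wrist'):
    ys,xs=np.nonzero(d['pixels']);print(t,round(d['p'],2),len(xs),xs.mean().round(1),ys.mean().round(1))
E
```

```text
t 20.05 tcp [0.5627 0.2326 0.1789] yaw 32.6 z [-0.003 -0.    -1.   ] F [0.2 0.1 0.3] w 0.0424 gf 0.0 q [0.25 0.29 1.47 0.   1.39 1.25]
pointer 0.51 297 282.6 162.6
lever_tip 0.62 1776 284.0 237.5
```

View pics/w5.png

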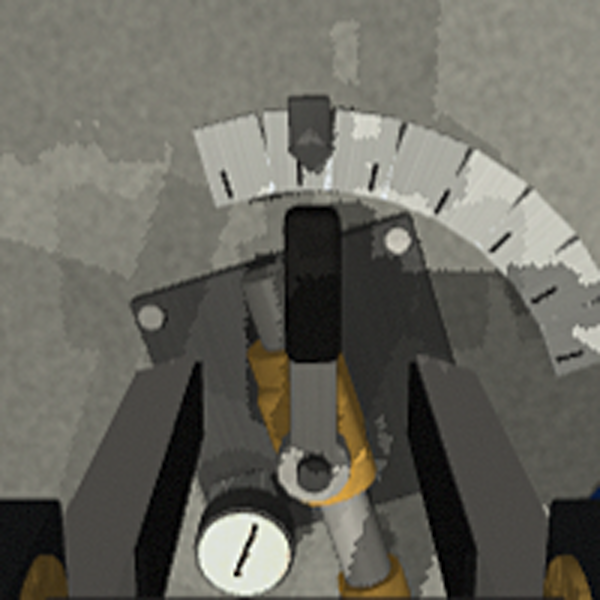

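The hub is at column 313, the lever tip at 313, and the arrow at about 311, so they are aligned. I'll hand the job in.

```bash
python3 -c "
from rig import ctrl
print(ctrl.finish_job())"
```

```text
the job is handed in; nothing more can be done
None
```

The job is handed in: the lever lines up with the pointer to within about 1°, and the casting stands on its foot in the middle of the tray, after about 20 s of robot time; I saw nothing disturbed, though I did not re-check every bystander at the end.

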